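# Pick a split retaining ring out of its groove

### The arm

A 7-joint arm with a two-finger parallel gripper is mounted at the origin on the work surface. World frame = base frame: x ahead of the robot, y to its left, z up, the work surface at z = 0. Lengths are in m, angles in degrees, forces in N, time in s.
With the tool pointing down it reaches from about 0.425 to 0.875 m from the base axis. Payload 4.7 kg.
Tool frame: the origin (TCP) lies midway between the tips of the shut fingers; the grasp point (between the pads) lies env.grip_point_offset behind it (env.grip_point_offset is the distance from the TCP to the grasp point, in m); z points along the fingers, y is the line along which they close (so a half turn about z gives the same grasp; the last joint's range is limited). The gripper opens to 87 mm and grips with 3 to 60 N. Pads are 19 mm wide; open, the fingers measure 117 mm over their backs; the gripper's body (75 mm by 190 mm) begins 51 mm behind the grasp point.
Start: joints at [76.037, 18.392, -4.016, 83.108, 1.295, 78.541, -3.26], TCP at [0.166, -0.629, 0.223] pointing down, gripper open.
Joint ranges: [-163.93, 163.93], [-17.29, 119.83], [-79.2, 71.16], [3.27, 140.29], [-89.18, 269.18], [5.43, 117.66], [-154.24, 154.24]. Speed limits (degrees/s): [147.25, 147.25, 180, 180, 180, 180, 180].

### API

Orientations are given as [roll, pitch, yaw] about the fixed x, y, z axes, in that order (R = Rz(yaw) Ry(pitch) Rx(roll)).
In Python, from cell import env gives the robot as it stands.
- The arm moves only by the shell command python3 -m creep 'ROWS' [FORCE]. ROWS is a JSON object of lists of equal length, an entry for each row: "translation": the shift along the tool's x, y, z in units of 0.08 m (1.0 is 0.08 m), a list of three; "turn": the turn, a rotation vector about the tool's x, y, z in units of 180 degrees (1.0 is 180 degrees), a list of three; "grip": the opening, from 0 (shut) to 1 (fully open). In form: {"translation": [[x, y, z], ...], "turn": [[ax, ay, az], ...], "grip": [grip, ...]}. A call has 1 to 5 rows; each row shifts and turns the commanded pose from where the row before left it, along the tool's axes as they then stand; what a row does not reach is not made up. A row lasts 1/8 s, in which the tool goes at most 62.5 mm and 10.7 degrees, less where a joint would pass 70% of its speed; a pose out of reach is approached as far as the arm can. A call with a number of a shift or a turn outside -1 to 1 is refused whole. A call with a gripper value outside its range is refused whole. The fingers move at their own pace and stop on an object; FORCE is the grip in N (left out, the last holds). Time passes only in rows, so rows that do not move let the fingers close. It gives the time, the measured TCP pose, the force, the opening and the grip force at its end, in the units of the state.
- env.get_obs(): the state, without advancing time (a new reading comes with each control period).
- env.read_camera(name): name is "scene" or "top" or "wrist"; returns a dict with "frame" (384x512x3 uint8, red, green, blue), "z_map" (384x512 float32, m along the optical axis (not along the pixel's ray), 0 where there is no reading), "K" (3x3 intrinsics, pixels), "rvec" (rotation vector, rad) and "tvec" (3), from world to camera coordinates, as OpenCV has them. Camera axes: x right, y down, z forward; pixel columns grow to the right and rows downward; lengths in m; the calibration is good to about 2 mm. The wrist camera is an equidistant fisheye: a pixel r from the principal point sees the ray r / f radians off the axis. A picture is of the moment at which its call begins.
- env.sign_off(): hands the job in; it is judged then, once.
The state is a dict: "time_s": time; "qpos": joint angles; "joint_velocities": joint speeds; "effort": joint torques, N m; "tool_pos": TCP position; "tool_rot": TCP orientation; "force": force on the tool from outside, world axes, zero at the start; "wrist_torque": the same for the moment, N m; "grip_width": finger opening in m; "grasp_force": force on a finger pad.
Only numpy, scipy, OpenCV 4.12 (cv2) and the standard library are available. Lean on these libraries where they do the work, as an engineer would, in place of code of your own. Each camera call takes 0.05 s, during which the arm holds its last target. There are 200 camera calls.

### The job

Take the hook pick from its slot in the toolbox, work its tip in through the notch under the end of the split ring on the drain clean-out, and lift that end out of its groove until it snaps past the front lip and stays resting up on top of it, the ring still around the post. Feel your way: never let the pick bear on the clean-out or the ring with more than about 25 N, and do not touch the ring or clean-out with the fingers. Then hang the pick back in its slot, upright and seated, let go, and leave the other things alone.

Things in the scene. Friction and masses are not known exactly. Their poses are not given: they have to be found in the camera images.
- pick_mid (a point): Centre of the hook pick's upright wooden handle, 22 x 22 mm square, 70 mm tall (35 mm to its top and to its underside), z up. The pick hangs upright in its slot and weighs about 80 g.
- pick: The same pick, origin at the middle of the handle's underside. A 6 mm round steel shank runs down the axis; at its foot a flat hook tip, 3 mm thick, 5 mm wide, points along +x to 8 mm from the axis (3 mm behind it). From handle underside to hook underside is 57 to 75 mm: this setting differs each time, is not measured and must be felt. It holds in use (slips only above 60 N).
- slot (a point): Slot in the top of a black block (54 x 40 mm, 75 mm high) in the toolbox; this point is on the block's top face where the shank's axis hangs. The slot runs along x from 7 mm behind to 16 mm ahead of it, is 11 mm wide and 75 mm deep. The pick hangs with its handle's underside on the block's top (handle centre 35 mm above this point), hook towards +x.
- toolbox: Fixed grey toolbox, 340 mm (x) by 200 mm (y), walls 85 mm high, origin under the centre of its floor; the slot is at (-20, -30) mm. Its lid stands propped open along the +y wall, leaning outwards, its top 240 mm high.
- cleanout: White plastic drain clean-out fixed to the floor, origin at the centre of its underside. A body of 58 mm radius ends in a flat ledge 40 mm up. On it a shoulder of 38 mm radius, top 45.5 mm up, carries the ring. Inside the ring a hub of 20 mm radius, 49.5 mm up; above it a post of 14.5 mm radius, 72 mm up. Two springy lips hold the ring down, at -x and at +x.
- notch (a point): Mouth of the pry notch, on the clean-out's -x side, on the ledge (40 mm up) 38 mm from the axis; +x points inwards to the post. The shoulder is cut away here, 28 mm wide at the mouth, narrowing to 15 mm at the hub 18 mm in; the floor is level with the ledge. The ring lies over it with 5.5 mm free under it; its outer edge is 7 mm in from here.
- lip (a point): Top of the front lip's tip, 24 mm from the axis, above the notch. Lip 12 mm wide, 2.2 mm thick, just over the ring's inner edge. Lifting the ring's end swings the lip up (about 5 to 15 N at the ring's end); when the end has risen 10 to 14 mm the lip springs back under it, and the ring can rest on the lip, about 7 mm above its seat. The back lip is the same.
- ring: Split steel ring, 62 mm outside, 42 mm inside, 4 mm thick, about 50 g, origin at the centre of its underside, lying 45.5 mm up, loose by about 1 mm around the hub. Its gap is 35 deg wide, from 130 to 165 deg counter-clockwise (from above) from its +x, which agrees with the clean-out's +x to 3 deg.
- ring_mid (a point): Centre of the ring, at half its thickness. With the pick's shank against the ring's outer edge, the hook tip reaches 5 mm under the ring and ends about 2 mm outside the lip's tip; lower the hook again only with its tip clear of the lip.
- ring_end (a point): The ring's end over the notch: a point 3 mm from its end face, half-way across its width (26 mm from the centre, at 172 deg) and at half its thickness; 47.5 mm above the clean-out's underside when seated.
- spray_bottle: Blue spray bottle, 76 mm thick, 210 mm tall, origin under its centre; to be left alone.
- brush_block: Wooden brush block, 130 x 50 x 44 mm, origin under its centre; to be left alone.
- vase: Small glass vase, 72 mm thick, 130 mm tall, origin under its centre; to be left alone.
- end_cap: White pipe end cap, 58 mm across, 37 mm high, origin under its centre; to be left alone.

How it is judged:
By the outcome, as a careful person would: the job done as asked, in the order asked, and still so for the second after the job is handed in, with the robot touching nothing.
It also fails if it takes over 58 s, if anything falls off the work surface, if the arm or the gripper's body presses on something with over 40 N, if the wrist force passes 120 N, or if a joint passes its speed limit or range.

## Working session

There is one attempt and no reset: what is moved stays moved. The work goes in short steps, Python scripts to look and compute and a shell command to move; the robot and the scene stay as the last step left them, time stands still between calls to the robot, and variables do not carry over. Pictures are saved under pics/ and viewed, at most 10 in all, crops included, and the job is handed in when it is done.

```bash
ls; mkdir -p pics; python3 - <<'E'
from cell import env
import cv2,numpy as np
o=env.get_obs()
for k in o: print(k,np.round(o[k],3))
print(env.grip_point_offset)
ims=[]
for n in ["scene","top"]:
    c=env.read_camera(n); np.savez('pics/'+n+'0.npz',**c)
    print(n,c['K'].tolist(),c['rvec'],c['tvec'])
    cv2.imwrite(f'pics/{n}0.png',cv2.cvtColor(c['frame'],cv2.COLOR_RGB2BGR))
E
```

```text
pics
time_s 0.0
qpos [76.036 18.44  -4.016 83.175  1.294 78.543 -3.26 ]
joint_velocities [-0.033  0.002  0.047 -0.001 -0.046 -0.032 -0.017]
effort [ 0.0000e+00 -4.9128e+01 -4.0400e-01 -3.1253e+01 -6.4000e-02  4.4000e-02
  0.0000e+00]
tool_pos [ 0.166 -0.628  0.221]
tool_rot [-1.79887e+02  5.00000e-03  1.47740e+01]
force [-0.167  0.006  0.561]
wrist_torque [-0.042 -0.033  0.049]
grasp_force 0.0
grip_width 0.087
0.0187
scene [[358.48471318191406, 0.0, 254.23456529060078], [0.0, 358.48471318191406, 190.85069140700188], [0.0, 0.0, 1.0]] [ 1.0099797   2.30523699 -1.15706476] [ 0.34825258 -0.13780507  1.27905334]
top [[476.3042893838089, 0.0, 253.04303491322423], [0.0, 476.3042893838089, 202.42195968202176], [0.0, 0.0, 1.0]] [ 2.16911333 -2.11797268  0.17633305] [-0.01426956  0.53105562  1.11244158]
```

View pics/scene0.png

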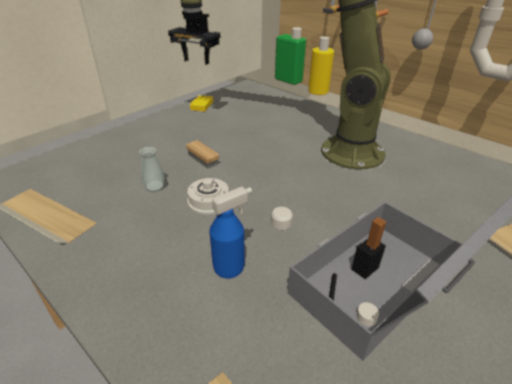

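View pics/top0.png

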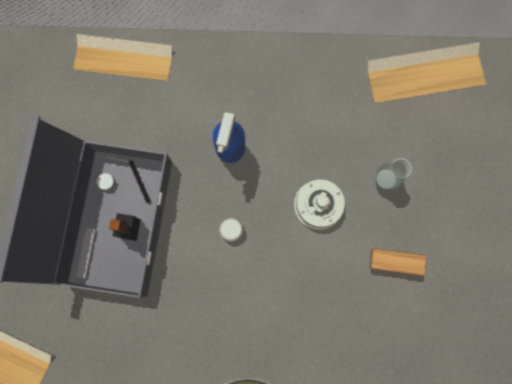

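The scene view shows the toolbox with the pick (handle near 376,235), the clean-out (208,195), the bottle and the cap. In the top view the handle is at (118,226), the clean-out at (320,204), the bottle at (229,140) and the cap at (231,230), with +x up in the image.

```bash
cat > h.py <<'E'
import cv2,numpy as np
from cell import env
def cam(n,save=None):
    c=env.read_camera(n)
    if save: cv2.imwrite('pics/'+save,cv2.cvtColor(c['frame'],cv2.COLOR_RGB2BGR))
    return c
def rays(c,uv,fish=False):
    uv=np.atleast_2d(np.asarray(uv,float));K=np.asarray(c['K']);R=cv2.Rodrigues(np.asarray(c['rvec'],float))[0];t=np.asarray(c['tvec'],float).ravel()
    p=np.c_[(uv[:,0]-K[0,2])/K[0,0],(uv[:,1]-K[1,2])/K[1,1]]
    if fish:
        r=np.linalg.norm(p,axis=1)+1e-12; d=np.c_[p/r[:,None]*np.sin(r)[:,None],np.cos(r)]
    else: d=np.c_[p,np.ones(len(p))]
    return -R.T@t, d@R
def onplane(c,uv,z,fish=False):
    o,d=rays(c,uv,fish); return o+d*((z-o[2])/d[:,2])[:,None]
def bydepth(c,uv,fish=False):
    uv=np.atleast_2d(np.asarray(uv)).astype(int)
    o,d=rays(c,uv,fish);R=cv2.Rodrigues(np.asarray(c['rvec'],float))[0]
    z=c['z_map'][uv[:,1],uv[:,0]]; return o+d*(z/(d@R[2]))[:,None]
def pix(mask): v,u=np.nonzero(mask); return np.c_[u,v]
def big(mask):
    n,l,s,_=cv2.connectedComponentsWithStats(mask.astype(np.uint8)); return l==1+s[1:,4].argmax()
def proj(c,P,fish=False):
    P=np.atleast_2d(np.asarray(P,float));R=cv2.Rodrigues(np.asarray(c['rvec'],float))[0];t=np.asarray(c['tvec'],float).ravel();q=P@R.T+t;K=np.asarray(c['K'])
    if fish:
        r=np.hypot(q[:,0],q[:,1])+1e-12;th=np.arctan2(r,q[:,2]);p=q[:,:2]/r[:,None]*th[:,None]
    else: p=q[:,:2]/q[:,2:]
    return p*[K[0,0],K[1,1]]+[K[0,2],K[1,2]]
E
python3 - <<'E'
from h import *
np.set_printoptions(precision=4,suppress=True)
for n in ['top','scene']:
    c=dict(np.load(f'pics/{n}0.npz'));f=c['frame'].astype(int)
    h,w=f.shape[:2];U,V=np.meshgrid(np.arange(w),np.arange(h))
    P=bydepth(c,np.c_[U.ravel(),V.ravel()]).reshape(h,w,3)
    hs=cv2.cvtColor(c['frame'],cv2.COLOR_RGB2HSV)
    box=((U>85)&(U<150)&(V>200)&(V<250)) if n=='top' else ((U>350)&(U<395)&(V>210)&(V<280))
    m=big(box&(hs[...,0]<18)&(hs[...,1]>130)&(hs[...,2]>60))
    uv=pix(m);Q=P[m];print(n,'handle n',m.sum(),uv.min(0),uv.max(0),'med',np.median(Q,0),'zmax',np.percentile(Q[:,2],[5,95]))
    top=m&(P[...,2]>Q[:,2].max()-.01);print(' top face',P[top].mean(0),top.sum(), cv2.minAreaRect((P[top][:,:2]*1000).astype(np.float32)))
    # cleanout
    C=((U>285)&(U<355)&(V>170)&(V<240)) if n=='top' else ((U>180)&(U<235)&(V>170)&(V<215))
    pm=C&(P[...,2]>.062);print(' post',pm.sum(),P[pm].mean(0) if pm.any() else 0)
    lm=C&(P[...,2]>.03);(x,y),r=cv2.minEnclosingCircle((P[lm][:,:2]*1000).astype(np.float32));print(' body',x,y,r)
    if n=='top':
        B=(U<170)&(V>130)&(V<305)&(U>60)&(P[...,2]>.075)&(P[...,2]<.097)
        print(' walls',cv2.minAreaRect((P[B][:,:2]*1000).astype(np.float32)))
        for nm,bx in dict(bottle=(205,110,255,170),vase=(370,150,415,195),brush=(365,245,430,280),cap=(215,215,248,248)).items():
            mm=(U>bx[0])&(U<bx[2])&(V>bx[1])&(V<bx[3])&(P[...,2]>.015);print(nm,P[mm].mean(0),P[mm].max(0))
        a=cv2.resize(c['frame'][165:245,280:360],(560,560),interpolation=cv2.INTER_CUBIC);cv2.imwrite('pics/co.png',a[...,::-1])
E
```

```text
top handle n 98 [110 220] [120 230] med [0.4575 0.2976 0.149 ] zmax [0.1447 0.1524]
 top face [0.4585 0.2978 0.1491] 94 ((458.71826171875, 298.0825500488281), (20.170413970947266, 20.784650802612305), 85.49181365966797)
 post 141 [ 0.5023 -0.1353  0.2674]
 body 465.8348693847656 -99.23185729980469 154.9197998046875
 walls ((482.667724609375, 326.0286865234375), (212.07679748535156, 341.2418518066406), 83.16934967041016)
bottle [0.6534 0.0544 0.1586] [0.7067 0.095  1.1816]
vase [ 0.5988 -0.3271  0.0927] [0.6401 0.0054 1.1816]
brush [ 0.3967 -0.3478  0.0508] [0.4284 0.0054 1.1816]
cap [0.4642 0.0487 0.0445] [0.4941 0.0773 1.1816]
scene handle n 347 [366 218] [385 249] med [0.4671 0.3041 0.1231] zmax [0.0849 0.1513]
 top face [1.0577 0.4886 0.6471] 1 ((1057.7235107421875, 488.6036376953125), (0.0, 0.0), 0.0)
 post 542 [0.6703 0.0474 0.1934]
 body 779.8271484375 135.6608428955078 449.2160949707031
```

View pics/co.png

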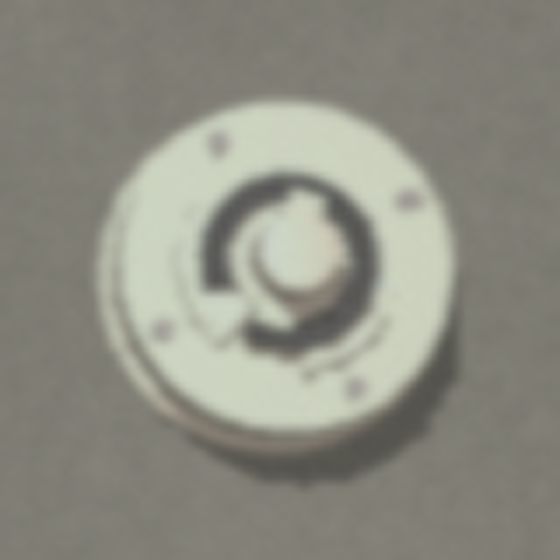

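Gap at lower left (215,315), lips near (310,200) and (285,335): the clean-out's -x faces roughly towards the robot. I'll go there for a close look, on the way to the pick.

```bash
cat >> h.py <<'E'
from scipy.spatial.transform import Rotation as Ro
def need(p,yaw=None):
    "shift (tool axes, units) and turn (units) to reach TCP p pointing down at yaw"
    o=env.get_obs();R=Ro.from_euler('xyz',o['tool_rot'],degrees=True)
    s=R.inv().apply(np.asarray(p)-o['tool_pos'])/.08
    T=np.zeros(3) if yaw is None else (R.inv()*Ro.from_euler('xyz',[180,0,yaw],degrees=True)).as_rotvec()/np.pi
    print('t',o['time_s'],'pos',np.round(o['tool_pos'],4),'rot',np.round(o['tool_rot'],2),'F',np.round(o['force'],1),'shift',np.round(s,3),'turn',np.round(T,4))
E
python3 -m creep '{"translation":[[0.53,-0.53,-0.08],[0.53,-0.53,-0.08],[0.53,-0.53,-0.08],[0.53,-0.53,-0.08],[0.53,-0.53,-0.08]],"turn":[[0,0,0],[0,0,0],[0,0,0],[0,0,0],[0,0,0]],"grip":[1,1,1,1,1]}'
python3 -m creep '{"translation":[[0.53,-0.53,0],[0.53,-0.53,0],[0.53,-0.53,0],[0,0,0],[0,0,0]],"turn":[[0,0,0],[0,0,0],[0,0,0],[0,0,0.055],[0,0,0.055]],"grip":[1,1,1,1,1]}'
python3 - <<'E'
from h import *
c=cam('wrist','w1.png');np.savez('pics/w1.npz',**c)
R=cv2.Rodrigues(np.asarray(c['rvec'],float))[0];print(-R.T@np.ravel(c['tvec']),R[2],c['K'][0])
need([.43,-.17,.25],-6.8);print(env.get_obs()['qpos'])
E
```

```text
time_s: 0.72
tool_pos: [0.3173, -0.3675, 0.2545]
tool_rot: [-180.0, 0.0, 14.8]
force: [0.3, -0.2, 0.1]
grip_width: 0.0873
grasp_force: 0.0
time_s: 1.35
tool_pos: [0.4074, -0.2131, 0.2543]
tool_rot: [180.0, 0.0, -5.2]
force: [-0.3, -0.5, 0.7]
grip_width: 0.087
grasp_force: 0.0
[ 0.48362179 -0.21929249  0.41616943] [-0.28240224  0.02567718 -0.95895238] [297.31863964   0.         256.88754195]
t 1.4 pos [ 0.4071 -0.2135  0.2542] rot [ 1.7999e+02  4.0000e-02 -5.5800e+00] F [0.  0.1 0.5] shift [ 0.232 -0.57   0.053] turn [0.0001 0.0002 0.0068]
[ 53.74110183  -5.18854178 -27.33776803 105.05257907  -2.39752743
  79.59988751 -68.64768323]
```

View pics/w1.png

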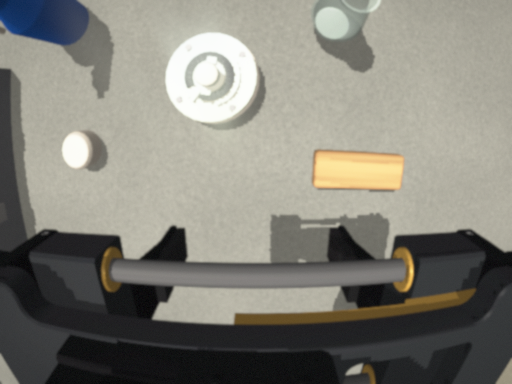

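The wrist view shows the clean-out at (212,78), ring gap to its lower left, the cap (77,150) and the brush (358,170). I'll get closer.

```bash
python3 -m creep '{"translation":[[0.1,-0.5,0.4],[0.1,-0.5,0.4],[0.0,0,0.3],[0,0,0]],"turn":[[0,0,0],[0,0,0],[0,0,0],[0,0,0]],"grip":[1,1,1,1]}'
python3 - <<'E'
from h import *
c=cam('wrist');np.savez('pics/w2.npz',**c)
need([.41,-.135,.17],-6.8)
q=proj(c,[.5,-.135,.045],True)[0];print(q)
u,v=int(q[0]),int(q[1])
u0=max(0,u-75);v0=max(0,v-75);print(u0,v0)
a=cv2.resize(c['frame'][v0:v0+150,u0:u0+150],None,fx=4,fy=4,interpolation=cv2.INTER_CUBIC);cv2.imwrite('pics/w2.png',a[...,::-1])
E
```

```text
time_s: 1.9
tool_pos: [0.4285, -0.1351, 0.1648]
tool_rot: [-179.9, 0.2, -4.9]
force: [-0.3, -0.5, -0.5]
grip_width: 0.0871
grasp_force: 0.0
t 1.95 pos [ 0.4296 -0.1359  0.1662] rot [-1.7997e+02  8.0000e-02 -4.9600e+00] F [ 0.3  0.5 -0.6] shift [-0.245  0.01  -0.047] turn [-0.0001  0.0005  0.0102]
[250.99945351 115.05629219]
175 40
```

View pics/w2.png

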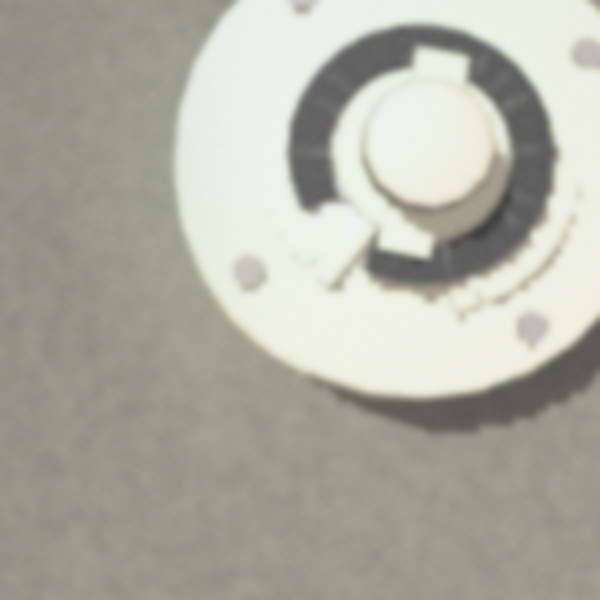

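Close up: the ring (dark) is centred near crop (420,155); its end is at (375,260), the front lip at (407,240), the back lip at (440,63), and the notch mouth runs from about (335,285) to (462,310).

```bash
cat > ringfit.py <<'E'
from h import *
from scipy.optimize import least_squares
np.set_printoptions(precision=4,suppress=True)
c=dict(np.load('pics/w2.npz'));f=c['frame'].astype(int);g=f.sum(2)/3
U,V=np.meshgrid(np.arange(512),np.arange(384))
uv0=lambda x,y:[175+x/4-.375,40+y/4-.375]
m=big((g<135)&(abs(U-280)<42)&(abs(V-79)<38))
P=onplane(c,pix(m),.0495,True)[:,:2]*1000
h=cv2.convexHull(P.astype(np.float32))[:,0]
s=least_squares(lambda q:np.hypot(*(h-q[:2]).T)-q[2],[*P.mean(0),31],loss='soft_l1')
ctr=s.x[:2];print('ring ctr',s.x,'mask',m.sum())
d=P-ctr;r=np.hypot(*d.T);a=np.degrees(np.arctan2(d[:,1],d[:,0]))%360
hist=np.histogram(a[(r>23)&(r<30)],bins=np.arange(0,361,3))[0];b=np.arange(0,360,3);print('gap bins',b[hist<.5*np.median(hist)])
for nm,(x,y),z in [('frontlip',(407,241),.0515),('backlip',(441,63),.0515),('nL',(333,283),.04),('nR',(462,308),.04),('post',(430,143),.072),('ringend',(372,262),.0495)]:
    p=onplane(c,[uv0(x,y)],z,True)[0,:2]*1000;e=p-ctr;print(nm,p,'r',np.hypot(*e),'ang',np.degrees(np.arctan2(e[1],e[0])))
E
python3 ringfit.py
```

```text
ring ctr [ 532.1735 -164.9644   30.3483] mask 1436
gap bins [111 114 117 120 123 126 129 132 135 138 141 144 330 339 354]
frontlip [ 512.2158 -159.4155] r 20.71474644153298 ang 164.46231507470245
backlip [ 553.3317 -170.707 ] r 21.92364273379084 ang -15.184964077658043
nL [ 503.8197 -141.8011] r 36.61254015685207 ang 140.75337544419156
nR [ 495.4474 -172.0352] r 37.400602372704114 ang -169.1023019486632
post [ 532.4235 -164.6651] r 0.38992455148778304 ang 50.12843481018442
ringend [ 508.0005 -151.1241] r 27.854750751369664 ang 150.20660430496847
```

Clean-out at (0.532,-0.165), yaw about -15°; ring about -18°. Now the pick.

```bash
python3 -m creep '{"translation":[[0,-0.6,-0.2],[0,-0.7,-0.2],[0,-0.7,0],[0,-0.7,0],[0,-0.7,0]],"turn":[[0,0,0.01],[0,0,0],[0,0,0],[0,0,0],[0,0,0]],"grip":[1,1,1,1,1]}'
python3 -m creep '{"translation":[[0,-0.7,0],[0,-0.7,0],[-0.05,-0.6,0],[0,0,0],[0,0,0]],"turn":[[0,0,0],[0,0,0],[0,0,0],[0,0,0],[0,0,0]],"grip":[1,1,1,1,1]}'
python3 - <<'E'
from h import *
c=cam('wrist','w3.png');np.savez('pics/w3.npz',**c)
need([.4587,.298,.0953],-6.8);print(env.get_obs()['qpos'],proj(c,[.4587,.298,.149],True))
E
```

```text
time_s: 2.58
tool_pos: [0.4623, 0.1353, 0.2004]
tool_rot: [180.0, -0.2, -6.9]
force: [-0.2, 0.5, 0.7]
grip_width: 0.087
grasp_force: 0.0
time_s: 3.2
tool_pos: [0.477, 0.2928, 0.199]
tool_rot: [180.0, -0.0, -6.9]
force: [1.1, -1.0, 0.4]
grip_width: 0.0873
grasp_force: 0.0
t 3.25 pos [0.4772 0.2921 0.1989] rot [ 1.7994e+02 -6.0000e-02 -6.9600e+00] F [0.3 0.1 0.4] shift [-0.24  -0.047  1.295] turn [ 0.0003 -0.0003 -0.0009]
[  16.98458644   16.27873424  -59.70179741   96.55947936   14.55731361
   75.52449104 -142.36308115] [[254.02975738 235.51675911]]
```

View pics/w3.png

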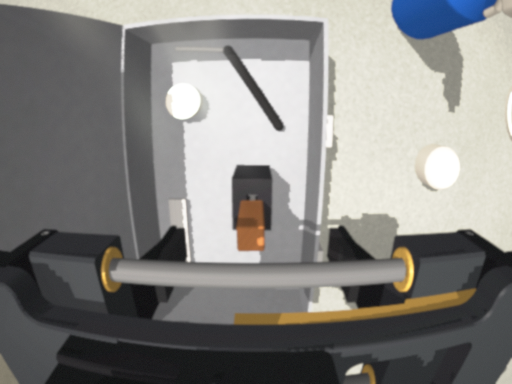

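The handle is at (251,232) between the open fingers, upright in the black block, about 2 mm left of my estimate. I descend and grip.

```bash
python3 -m creep '{"translation":[[-0.24,-0.065,0],[0,0,0.45],[0,0,0.45],[0,0,0.35],[0,0,0.05]],"turn":[[0,0,0],[0,0,0],[0,0,0],[0,0,0],[0,0,0]],"grip":[1,1,1,1,1]}'
python3 - <<'E'
from h import *
need([.4587,.2995,.0953],-6.8)
E
python3 -m creep '{"translation":[[0,0,0],[0,0,0],[0,0,0],[0,0,0],[0,0,0]],"turn":[[0,0,0],[0,0,0],[0,0,0],[0,0,0],[0,0,0]],"grip":[0,0,0,0,0]}' 50
```

```text
time_s: 3.88
tool_pos: [0.4559, 0.2996, 0.0932]
tool_rot: [179.8, 0.1, -6.9]
force: [-0.2, 0.4, -0.5]
grip_width: 0.0871
grasp_force: 0.0
t 3.875 pos [0.4559 0.2996 0.0932] rot [ 1.7985e+02  1.4000e-01 -6.8700e+00] F [-0.2  0.4 -0.5] shift [ 0.035 -0.003 -0.026] turn [ 0.0009  0.0008 -0.0004]
time_s: 4.5
tool_pos: [0.4576, 0.3013, 0.0946]
tool_rot: [180.0, -0.0, -6.8]
force: [-0.1, 0.3, 0.2]
grip_width: 0.0454
grasp_force: 0.0
```

```bash
python3 -m creep '{"translation":[[0,0,0],[0,0,0],[0,0,0],[0,0,0]],"turn":[[0,0,0],[0,0,0],[0,0,0],[0,0,0]],"grip":[0,0,0,0]}' 50
python3 - <<'E'
from h import *
need([.4587,.2995,.0953],-6.8)
E
```

```text
time_s: 5.0
tool_pos: [0.4575, 0.3012, 0.0944]
tool_rot: [180.0, 0.0, -6.8]
force: [-0.9, 0.3, -1.2]
grip_width: 0.0215
grasp_force: 50.0
t 5.0 pos [0.4575 0.3012 0.0944] rot [ 1.7999e+02  1.0000e-02 -6.8300e+00] F [-0.9  0.3 -1.2] shift [ 0.017  0.019 -0.011] turn [ 0.0001  0.0001 -0.0002]
```

```bash
python3 -m creep '{"translation":[[0,0,-0.1],[0,0,-0.25],[0,0,-0.35],[0,0,-0.4],[0,0,-0.3]],"turn":[[0,0,0],[0,0,0],[0,0,0],[0,0,0],[0,0,0]],"grip":[0,0,0,0,0]}'
python3 -m creep '{"translation":[[0.05,0.3,0],[0.12,0.6,0],[0.13,0.68,0],[0.13,0.68,0],[0.13,0.68,0]],"turn":[[0,0,0],[0,0,0],[0,0,0],[0,0,0],[0,0,0]],"grip":[0,0,0,0,0]}'
python3 -m creep '{"translation":[[0.13,0.68,0],[0.13,0.68,0],[0.1,0.6,0],[0,0,0],[0,0,0]],"turn":[[0,0,0],[0,0,0],[0,0,0.02],[0,0,0.025],[0,0,0]],"grip":[0,0,0,0,0]}'
python3 - <<'E'
from h import *
c=cam('wrist','w4.png');np.savez('pics/w4.npz',**c);c=cam('scene','s4.png');np.savez('pics/s4.npz',**c)
need([.4845,-.1505,.15],-15)
E
```

```text
time_s: 5.62
tool_pos: [0.458, 0.302, 0.2095]
tool_rot: [-179.9, -0.1, -6.8]
force: [0.1, 0.8, -1.9]
grip_width: 0.0219
grasp_force: 50.0
time_s: 6.25
tool_pos: [0.4745, 0.0611, 0.2082]
tool_rot: [179.9, -0.2, -6.8]
force: [0.2, -0.1, -0.9]
grip_width: 0.0217
grasp_force: 50.0
time_s: 6.88
tool_pos: [0.4845, -0.0966, 0.2077]
tool_rot: [-180.0, -0.1, -14.9]
force: [-0.5, 1.2, -0.9]
grip_width: 0.0219
grasp_force: 50.0
t 6.975 pos [ 0.4845 -0.0957  0.2074] rot [ 1.7999e+02 -7.0000e-02 -1.4750e+01] F [-0.1 -0.5 -0.4] shift [0.174 0.662 0.718] turn [ 0.0001 -0.0004  0.0014]
```

View pics/w4.png

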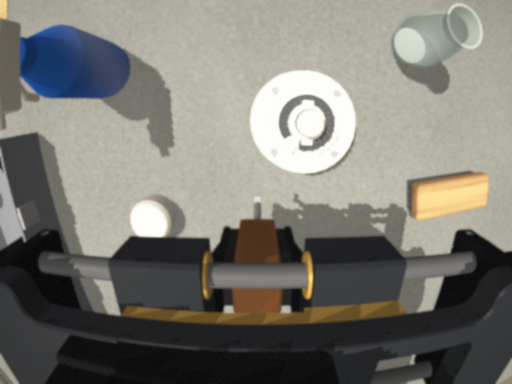

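The wrist view shows the pick held straight, with the hook tip at (258,199), and the clean-out at (303,122). I move over the ledge in front of the notch and feel down, checking the force between steps.

```bash
cat > ok.py <<'E'
import sys
from h import *
o=env.get_obs();F=np.array(o['force']);print(np.round(o['time_s'],2),np.round(o['tool_pos'],4),np.round(F,1))
sys.exit(bool(np.abs(F+[0,0,.8]).max()>float(sys.argv[1])))
E
python3 -m creep '{"translation":[[0.09,0.33,0.2],[0.085,0.33,0.2],[0,0,0.2],[0,0,0.2],[0,0,0.04]],"turn":[[0,0,0],[0,0,0.0014],[0,0,0],[0,0,0],[0,0,0]],"grip":[0,0,0,0,0]}' >/dev/null
python3 ok.py 3 && python3 -m creep '{"translation":[[0,0,0]],"turn":[[0,0,0]],"grip":[0]}' >/dev/null
python3 - <<'E'
from h import *
need([.4845,-.1505,.14],-15)
E
D='one step down'
python3 ok.py 3 && python3 -m creep '{"translation":[[0,0,0.025]],"turn":[[0,0,0]],"grip":[0]}' >/dev/null
python3 ok.py 3 && python3 -m creep '{"translation":[[0,0,0.025]],"turn":[[0,0,0]],"grip":[0]}' >/dev/null
python3 ok.py 3 && python3 -m creep '{"translation":[[0,0,0.025]],"turn":[[0,0,0]],"grip":[0]}' >/dev/null
python3 ok.py 3
```

```text
7.6 [ 0.4831 -0.1503  0.1376] [ 0.9  0.1 -0.6]
t 7.725 pos [ 0.4842 -0.1507  0.1393] rot [-1.7999e+02  1.0000e-02 -1.5100e+01] F [ 0.1  1.2 -0. ] shift [ 0.004 -0.003 -0.009] turn [-0.0001  0.     -0.0006]
7.72 [ 0.4842 -0.1507  0.1393] [ 0.1  1.2 -0. ]
7.85 [ 0.4847 -0.1512  0.1381] [-0.4 -0.4 -1.7]
7.98 [ 0.4844 -0.1514  0.1358] [-0.6  0.5 -1.5]
8.1 [ 0.4842 -0.1514  0.1335] [ 0.  -0.4 -1. ]
```

```bash

python3 ok.py 3 && python3 -m creep '{"translation":[[0,0,0.025]],"turn":[[0,0,0]],"grip":[0]}' >/dev/null && python3 ok.py 3 && python3 -m creep '{"translation":[[0,0,0.016]],"turn":[[0,0,0]],"grip":[0]}' >/dev/null && python3 ok.py 3 && python3 -m creep '{"translation":[[0,0,0.016]],"turn":[[0,0,0]],"grip":[0]}' >/dev/null && python3 ok.py 3 && python3 -m creep '{"translation":[[0,0,0.016]],"turn":[[0,0,0]],"grip":[0]}' >/dev/null && python3 ok.py 3 && python3 -m creep '{"translation":[[0,0,0.016]],"turn":[[0,0,0]],"grip":[0]}' >/dev/null && python3 ok.py 3 && python3 -m creep '{"translation":[[0,0,0.016]],"turn":[[0,0,0]],"grip":[0]}' >/dev/null && python3 ok.py 3 && python3 -m creep '{"translation":[[0,0,0.016]],"turn":[[0,0,0]],"grip":[0]}' >/dev/null && python3 ok.py 3 && python3 -m creep '{"translation":[[0,0,0.016]],"turn":[[0,0,0]],"grip":[0]}' >/dev/null && python3 ok.py 3 && python3 -m creep '{"translation":[[0,0,0.016]],"turn":[[0,0,0]],"grip":[0]}' >/dev/null && python3 ok.py 3 && python3 -m creep '{"translation":[[0,0,0.016]],"turn":[[0,0,0]],"grip":[0]}' >/dev/null && python3 ok.py 3
```

```text
8.1 [ 0.4842 -0.1514  0.1335] [ 0.  -0.4 -1. ]
8.22 [ 0.484  -0.1514  0.1313] [-0.7 -0.6 -0.2]
8.35 [ 0.4839 -0.1514  0.1299] [ 0.7 -0.2 -1.2]
8.48 [ 0.484  -0.1514  0.1287] [ 1.3 -0.4 -0.6]
8.6 [ 0.484  -0.1514  0.1274] [ 0.8  0.3 -0.2]
8.72 [ 0.484  -0.1514  0.1261] [ 0.6 -0.1 -1.2]
8.85 [ 0.484  -0.1514  0.1249] [-1.1  0.1 -0.7]
8.98 [ 0.484  -0.1514  0.1236] [ 0.7 -0.1 -0.8]
9.1 [ 0.484  -0.1514  0.1223] [ 1.   0.2 -0.7]
9.22 [ 0.484  -0.1514  0.121 ] [-0.7  0.6 -0.8]
9.35 [ 0.484  -0.1514  0.1197] [-0.  -0.1 -0.8]
```

```bash

python3 ok.py 3 && python3 -m creep '{"translation":[[0,0,0.016]],"turn":[[0,0,0]],"grip":[0]}' >/dev/null && python3 ok.py 3 && python3 -m creep '{"translation":[[0,0,0.016]],"turn":[[0,0,0]],"grip":[0]}' >/dev/null && python3 ok.py 3 && python3 -m creep '{"translation":[[0,0,0.016]],"turn":[[0,0,0]],"grip":[0]}' >/dev/null && python3 ok.py 3 && python3 -m creep '{"translation":[[0,0,0.016]],"turn":[[0,0,0]],"grip":[0]}' >/dev/null && python3 ok.py 3 && python3 -m creep '{"translation":[[0,0,0.016]],"turn":[[0,0,0]],"grip":[0]}' >/dev/null && python3 ok.py 3 && python3 -m creep '{"translation":[[0,0,0.016]],"turn":[[0,0,0]],"grip":[0]}' >/dev/null && python3 ok.py 3 && python3 -m creep '{"translation":[[0,0,0.016]],"turn":[[0,0,0]],"grip":[0]}' >/dev/null && python3 ok.py 3
```

```text
9.35 [ 0.484  -0.1514  0.1197] [-0.  -0.1 -0.8]
9.48 [ 0.484  -0.1514  0.1185] [ 0.1 -0.5 -1.8]
9.6 [ 0.484  -0.1514  0.1172] [ 0.2 -0.  -0.9]
9.72 [ 0.4842 -0.1514  0.1165] [-2.2  0.9  8.9]
```

Contact with the ledge at TCP z = 0.1166 (8.9 N), so the hook is about 61 mm below the handle. I raise it 1.3 mm and slide it in.

```bash

python3 -m creep '{"translation":[[0,-0.02,-0.025],[0,0,0]],"turn":[[0,0,0],[0,0,0]],"grip":[0,0]}' >/dev/null
python3 ok.py 3 && python3 -m creep '{"translation":[[0.025,0,0],[0.025,0,0]],"turn":[[0,0,0],[0,0,0]],"grip":[0,0]}' >/dev/null && python3 ok.py 3 && python3 -m creep '{"translation":[[0.025,0,0]],"turn":[[0,0,0]],"grip":[0]}' >/dev/null && python3 ok.py 3 && python3 -m creep '{"translation":[[0.025,0,0]],"turn":[[0,0,0]],"grip":[0]}' >/dev/null && python3 ok.py 3 && python3 -m creep '{"translation":[[0.016,0,0]],"turn":[[0,0,0]],"grip":[0]}' >/dev/null && python3 ok.py 3 && python3 -m creep '{"translation":[[0.016,0,0]],"turn":[[0,0,0]],"grip":[0]}' >/dev/null && python3 ok.py 3
```

```text
9.98 [ 0.4846 -0.1497  0.1181] [-0.5 -0.1 -0.7]
10.22 [ 0.4883 -0.151   0.1179] [-0.3  0.5 -0.8]
10.35 [ 0.4903 -0.1515  0.1179] [-1.1  0.9 -1.6]
10.48 [ 0.4923 -0.152   0.1179] [-1.  -0.4 -1.4]
10.6 [ 0.4935 -0.1523  0.1179] [ 0.7 -0.6 -0.8]
10.72 [ 0.4947 -0.1526  0.1179] [-0.2  0.6 -1.1]
```

```bash

python3 ok.py 3 && python3 -m creep '{"translation":[[0.013,0,0]],"turn":[[0,0,0]],"grip":[0]}' >/dev/null && python3 ok.py 3 && python3 -m creep '{"translation":[[0.013,0,0]],"turn":[[0,0,0]],"grip":[0]}' >/dev/null && python3 ok.py 3 && python3 -m creep '{"translation":[[0.01,0,0]],"turn":[[0,0,0]],"grip":[0]}' >/dev/null && python3 ok.py 3 && python3 -m creep '{"translation":[[0.01,0,0]],"turn":[[0,0,0]],"grip":[0]}' >/dev/null && python3 ok.py 3 && python3 -m creep '{"translation":[[0.01,0,0]],"turn":[[0,0,0]],"grip":[0]}' >/dev/null && python3 ok.py 3 && python3 -m creep '{"translation":[[0.01,0,0]],"turn":[[0,0,0]],"grip":[0]}' >/dev/null && python3 ok.py 3&& python3 -m creep '{"translation":[[0.01,0,0]],"turn":[[0,0,0]],"grip":[0]}' >/dev/null && python3 ok.py 3
```

```text
10.72 [ 0.4947 -0.1526  0.1179] [-0.2  0.6 -1.1]
10.85 [ 0.4956 -0.1529  0.1179] [-0.1 -0.3 -1.2]
10.98 [ 0.4967 -0.1531  0.118 ] [-0.4 -0.1 -0.6]
11.1 [ 0.4974 -0.1534  0.118 ] [-0.4  0.5  0.1]
11.22 [ 0.4982 -0.1535  0.118 ] [-0.5  0.8 -1. ]
11.35 [ 0.499  -0.1538  0.118 ] [-0.9  0.3 -1.4]
11.48 [ 0.4998 -0.154   0.118 ] [-0.1  0.2 -0.9]
11.6 [ 0.5005 -0.1542  0.118 ] [-0.7 -0.2 -0.2]
```

```bash

python3 ok.py 3 && python3 -m creep '{"translation":[[0.01,0,0]],"turn":[[0,0,0]],"grip":[0]}' >/dev/null && python3 ok.py 3 && python3 -m creep '{"translation":[[0.01,0,0]],"turn":[[0,0,0]],"grip":[0]}' >/dev/null && python3 ok.py 3 && python3 -m creep '{"translation":[[0.01,0,0]],"turn":[[0,0,0]],"grip":[0]}' >/dev/null && python3 ok.py 3
```

```text
11.6 [ 0.5005 -0.1542  0.118 ] [-0.7 -0.2 -0.2]
11.72 [ 0.5013 -0.1544  0.118 ] [ 0.1 -0.1 -0.7]
11.85 [ 0.502  -0.1546  0.1179] [-0.4  1.1 -0.8]
11.98 [ 0.5027 -0.1548  0.1179] [-1.3  0.4  0.1]
```

```bash

python3 ok.py 3 && python3 -m creep '{"translation":[[0.008,0,0]],"turn":[[0,0,0]],"grip":[0]}' >/dev/null && python3 ok.py 3 && python3 -m creep '{"translation":[[0.008,0,0]],"turn":[[0,0,0]],"grip":[0]}' >/dev/null && python3 ok.py 3 
python3 - <<'E'
from h import *
c=cam('wrist');np.savez('pics/w5.npz',**c)
q=proj(c,[.52,-.16,.045],True)[0];print(q)
u0=int(q[0])-90;v0=int(q[1])-75;print(u0,v0)
a=cv2.resize(c['frame'][v0:v0+140,u0:u0+180],None,fx=4,fy=4,interpolation=cv2.INTER_CUBIC);cv2.imwrite('pics/w5.png',a[...,::-1])
E
```

```text
11.98 [ 0.5027 -0.1548  0.1179] [-1.3  0.4  0.1]
12.1 [ 0.5031 -0.1549  0.1179] [-1.6 -0.   0.1]
12.22 [ 0.5034 -0.1549  0.1178] [-2.7  0.8  1.1]
[258.08434934 183.02561358]
168 108
```

View pics/w5.png

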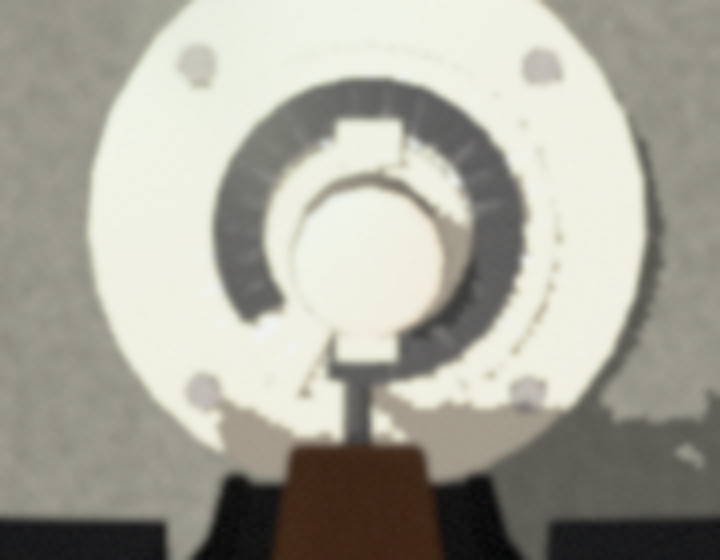

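The shank (357,400) is against the ring's outer edge under the front lip (366,345), with the ring end (330,370) spanning the hook; the push is 2.7 N. I back off slightly and lift.

```bash

python3 -m creep '{"translation":[[-0.008,0,0]],"turn":[[0,0,0]],"grip":[0]}' >/dev/null
python3 ok.py 16 && python3 -m creep '{"translation":[[0,0,-0.0125]],"turn":[[0,0,0]],"grip":[0]}' >/dev/null && python3 ok.py 16 && python3 -m creep '{"translation":[[0,0,-0.0125]],"turn":[[0,0,0]],"grip":[0]}' >/dev/null && python3 ok.py 16 && python3 -m creep '{"translation":[[0,0,-0.0125]],"turn":[[0,0,0]],"grip":[0]}' >/dev/null && python3 ok.py 16 && python3 -m creep '{"translation":[[0,0,-0.0125]],"turn":[[0,0,0]],"grip":[0]}' >/dev/null && python3 ok.py 16 && python3 -m creep '{"translation":[[0,0,-0.0125]],"turn":[[0,0,0]],"grip":[0]}' >/dev/null && python3 ok.py 16 && python3 -m creep '{"translation":[[0,0,-0.0125]],"turn":[[0,0,0]],"grip":[0]}' >/dev/null && python3 ok.py 16
```

```text
12.4 [ 0.5031 -0.1549  0.1179] [-0.8  0.6 -0.2]
12.52 [ 0.5031 -0.1549  0.1187] [-0.7  1.4 -1.4]
12.65 [ 0.5031 -0.1549  0.1197] [-1.7  0.6 -2.4]
12.78 [ 0.503  -0.1549  0.1205] [-1.1  0.8 -5. ]
12.9 [ 0.503  -0.1549  0.1214] [-1.1 -0.1 -6. ]
13.02 [ 0.503  -0.1549  0.1225] [-1.7  1.1 -6.6]
13.15 [ 0.503  -0.1549  0.1235] [-1.1  0.  -7.6]
```

```bash

python3 ok.py 18 && python3 -m creep '{"translation":[[0,0,-0.0125]],"turn":[[0,0,0]],"grip":[0]}' >/dev/null && python3 ok.py 18 && python3 -m creep '{"translation":[[0,0,-0.0125]],"turn":[[0,0,0]],"grip":[0]}' >/dev/null && python3 ok.py 18 && python3 -m creep '{"translation":[[0,0,-0.0125]],"turn":[[0,0,0]],"grip":[0]}' >/dev/null && python3 ok.py 18 && python3 -m creep '{"translation":[[0,0,-0.0125]],"turn":[[0,0,0]],"grip":[0]}' >/dev/null && python3 ok.py 18 && python3 -m creep '{"translation":[[0,0,-0.0125]],"turn":[[0,0,0]],"grip":[0]}' >/dev/null && python3 ok.py 18 && python3 -m creep '{"translation":[[0,0,-0.0125]],"turn":[[0,0,0]],"grip":[0]}' >/dev/null && python3 ok.py 18
```

```text
13.15 [ 0.503  -0.1549  0.1235] [-1.1  0.  -7.6]
13.28 [ 0.5024 -0.1549  0.1246] [-2.3  0.1 -6.8]
13.4 [ 0.5025 -0.155   0.1257] [-3.8 -0.6 -6. ]
13.52 [ 0.5027 -0.1549  0.1269] [-2.4  1.3 -4.4]
13.65 [ 0.5029 -0.1547  0.128 ] [-4.7  1.2 -5. ]
13.78 [ 0.5031 -0.1547  0.129 ] [-4.8  1.8 -4. ]
13.9 [ 0.5034 -0.155   0.1302] [-4.5  2.1 -1.3]
```

```bash
python3 - <<'E'
from h import *
c=cam('wrist');np.savez('pics/w6.npz',**c)
q=proj(c,[.52,-.16,.045],True)[0];print(q)
u0=int(q[0])-90;v0=int(q[1])-75;print(u0,v0)
a=cv2.resize(c['frame'][v0:v0+140,u0:u0+180],None,fx=4,fy=4,interpolation=cv2.INTER_CUBIC);cv2.imwrite('pics/w6.png',a[...,::-1])
need([.5034,-.1549,.13],-15)
E
```

```text
[257.98689499 179.6494084 ]
167 104
t 13.95 pos [ 0.5036 -0.155   0.1306] rot [ 1.7998e+02 -2.0000e-02 -1.5180e+01] F [-4.6  2.2 -0.5] shift [-0.003 -0.001  0.008] turn [ 0.0001 -0.0001 -0.001 ]
```

View pics/w6.png

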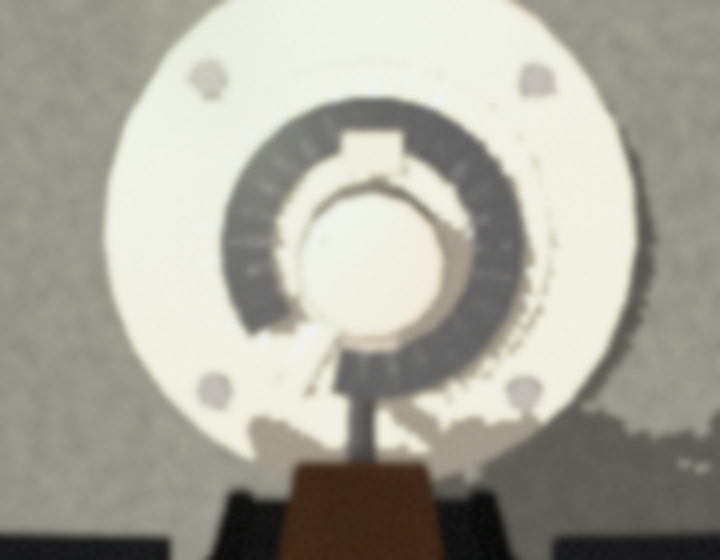

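The ring's end now lies over the front lip, which is hidden under it, so it has snapped past. I retract 1 mm so the hook tip clears the lip, then lower slowly.

```bash

python3 -m creep '{"translation":[[-0.013,0,0],[0,0,0]],"turn":[[0,0,0],[0,0,0]],"grip":[0,0]}' >/dev/null
python3 ok.py 6 && python3 -m creep '{"translation":[[0,0,0.0125]],"turn":[[0,0,0]],"grip":[0]}' >/dev/null && python3 ok.py 6 && python3 -m creep '{"translation":[[0,0,0.0125]],"turn":[[0,0,0]],"grip":[0]}' >/dev/null && python3 ok.py 6 && python3 -m creep '{"translation":[[0,0,0.0125]],"turn":[[0,0,0]],"grip":[0]}' >/dev/null && python3 ok.py 6
```

```text
14.2 [ 0.5031 -0.1549  0.1307] [-4.3  0.2 -0.5]
14.32 [ 0.5029 -0.1549  0.1294] [-3.5  0.8 -1.2]
14.45 [ 0.5026 -0.1546  0.1278] [-3.7  1.3 -2.8]
14.58 [ 0.5024 -0.1547  0.1265] [-2.2  0.5 -5.6]
```

The force comes back as I lower, so the lip was only swung up and not yet past. I lift further.

```bash

python3 ok.py 18 && python3 -m creep '{"translation":[[0.008,0,-0.02]],"turn":[[0,0,0]],"grip":[0]}' >/dev/null && python3 ok.py 18 && python3 -m creep '{"translation":[[0,0,-0.02]],"turn":[[0,0,0]],"grip":[0]}' >/dev/null && python3 ok.py 18 && python3 -m creep '{"translation":[[0,0,-0.0125]],"turn":[[0,0,0]],"grip":[0]}' >/dev/null && python3 ok.py 18 && python3 -m creep '{"translation":[[0,0,-0.0125]],"turn":[[0,0,0]],"grip":[0]}' >/dev/null && python3 ok.py 18 && python3 -m creep '{"translation":[[0,0,-0.0125]],"turn":[[0,0,0]],"grip":[0]}' >/dev/null && python3 ok.py 18
```

```text
14.58 [ 0.5024 -0.1547  0.1265] [-2.2  0.5 -5.6]
14.7 [ 0.5026 -0.1548  0.128 ] [-2.5  0.8 -5.2]
14.82 [ 0.5028 -0.1548  0.1301] [-2.6  0.7 -3.1]
14.95 [ 0.503  -0.1549  0.1315] [-3.   0.9 -2.6]
15.08 [ 0.5032 -0.1548  0.1326] [-2.9  1.5 -1.8]
15.2 [ 0.5036 -0.155   0.1338] [-3.1  0.9 -1.2]
```

```bash

python3 ok.py 18 && python3 -m creep '{"translation":[[0,0,-0.0125]],"turn":[[0,0,0]],"grip":[0]}' >/dev/null && python3 ok.py 18 && python3 -m creep '{"translation":[[0,0,-0.0125]],"turn":[[0,0,0]],"grip":[0]}' >/dev/null && python3 ok.py 18
python3 - <<'E'
from h import *
c=cam('wrist');np.savez('pics/w7.npz',**c)
q=proj(c,[.52,-.16,.045],True)[0]
u0=int(q[0])-75;v0=int(q[1])-75;print(u0,v0)
a=c['frame'][v0:v0+120,u0:u0+150]
s=cam('scene');q=proj(s,[.5322,-.1648,.06])[0];u0=int(q[0])-37;v0=int(q[1])-30
b=s['frame'][v0:v0+60,u0:u0+75]
o=np.hstack([cv2.resize(x,(400,320),interpolation=cv2.INTER_CUBIC) for x in (a,b)]);cv2.imwrite('pics/w7.png',o[...,::-1])
need([.5036,-.155,.1338],-15)
E
```

```text
15.2 [ 0.5036 -0.155   0.1338] [-3.1  0.9 -1.2]
15.32 [ 0.5039 -0.1551  0.1348] [-2.   0.3  0.3]
15.45 [ 0.5039 -0.1552  0.1357] [-1.6  0.4 -1.1]
182 104
t 15.55 pos [ 0.5039 -0.1551  0.1357] rot [ 1.7999e+02 -1.2000e-01 -1.5180e+01] F [-0.7  0.3 -1.4] shift [-0.004 -0.001  0.024] turn [ 0.0001 -0.0007 -0.001 ]
```

View pics/w7.png

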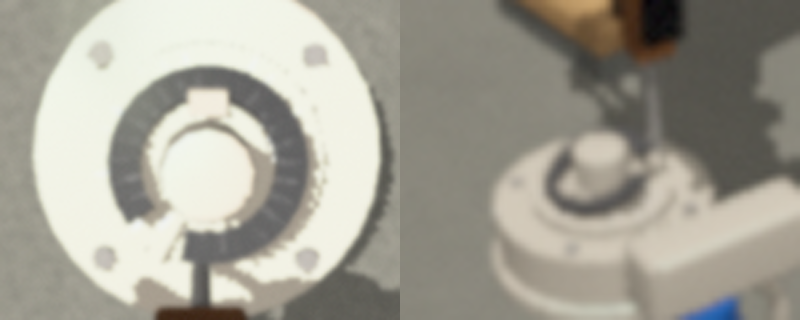

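Both forces have dropped to the bare weight and the end lies over the lip. Again I retract (2 mm) and lower.

```bash

python3 -m creep '{"translation":[[-0.013,0,0],[-0.013,0,0]],"turn":[[0,0,0],[0,0,0]],"grip":[0,0]}' >/dev/null
python3 ok.py 3 && python3 -m creep '{"translation":[[0,0,0.0125],[0,0,0.0125]],"turn":[[0,0,0],[0,0,0]],"grip":[0,0]}' >/dev/null && python3 ok.py 3 && python3 -m creep '{"translation":[[0,0,0.0125],[0,0,0.0125]],"turn":[[0,0,0],[0,0,0]],"grip":[0,0]}' >/dev/null && python3 ok.py 3 && python3 -m creep '{"translation":[[0,0,0.0125],[0,0,0.0125]],"turn":[[0,0,0],[0,0,0]],"grip":[0,0]}' >/dev/null && python3 ok.py 3&& python3 -m creep '{"translation":[[0,0,0.0125]],"turn":[[0,0,0]],"grip":[0]}' >/dev/null && python3 ok.py 3&& python3 -m creep '{"translation":[[0,0,0.0125]],"turn":[[0,0,0]],"grip":[0]}' >/dev/null && python3 ok.py 3
```

```text
15.8 [ 0.5016 -0.1545  0.1354] [-1.2 -0.  -1.9]
16.05 [ 0.501  -0.1543  0.1331] [-0.4 -0.7 -1.2]
16.3 [ 0.5009 -0.1543  0.131 ] [-0.5  0.2 -1.5]
16.55 [ 0.5009 -0.1543  0.1291] [-0.8  0.  -0.4]
16.68 [ 0.501  -0.1543  0.1281] [-0.6 -0.1 -1.3]
16.8 [ 0.501  -0.1543  0.1271] [ 0.2 -0.1 -1.1]
```

```bash

python3 ok.py 3 && python3 -m creep '{"translation":[[0,0,0.0125]],"turn":[[0,0,0]],"grip":[0]}' >/dev/null && python3 ok.py 3 && python3 -m creep '{"translation":[[0,0,0.0125]],"turn":[[0,0,0]],"grip":[0]}' >/dev/null && python3 ok.py 3 && python3 -m creep '{"translation":[[0,0,0.0125]],"turn":[[0,0,0]],"grip":[0]}' >/dev/null && python3 ok.py 3 && python3 -m creep '{"translation":[[-0.02,0,0],[-0.03,0,0],[-0.04,0,0],[-0.05,0,0]],"turn":[[0,0,0],[0,0,0],[0,0,0],[0,0,0]],"grip":[0,0,0,0]}' >/dev/null && python3 ok.py 3
python3 - <<'E'
from h import *
c=cam('wrist');np.savez('pics/w8.npz',**c)
q=proj(c,[.53,-.16,.045],True)[0]
u0=int(q[0])-75;v0=int(q[1])-65;print(u0,v0)
a=c['frame'][v0:v0+120,u0:u0+150]
o=cv2.resize(a,(750,600),interpolation=cv2.INTER_CUBIC);cv2.imwrite('pics/w8.png',o[...,::-1])
need([.4845,-.1505,.21],-6.83)
E
```

```text
16.8 [ 0.501  -0.1543  0.1271] [ 0.2 -0.1 -1.1]
16.92 [ 0.5013 -0.1544  0.1263] [ 1.   0.1 -1.5]
17.05 [ 0.5013 -0.1544  0.1253] [-0.1  0.  -1.3]
17.18 [ 0.5012 -0.1544  0.1243] [ 0.8 -0.6 -0.4]
17.68 [ 0.4899 -0.1513  0.1242] [ 0.3 -0.8  0.4]
179 88
t 17.725 pos [ 0.4894 -0.1512  0.1242] rot [ 1.7998e+02  4.0000e-02 -1.5170e+01] F [ 0.  -0.2 -0.7] shift [-0.062  0.008 -1.073] turn [ 0.0001  0.0002 -0.0464]
```

View pics/w8.png

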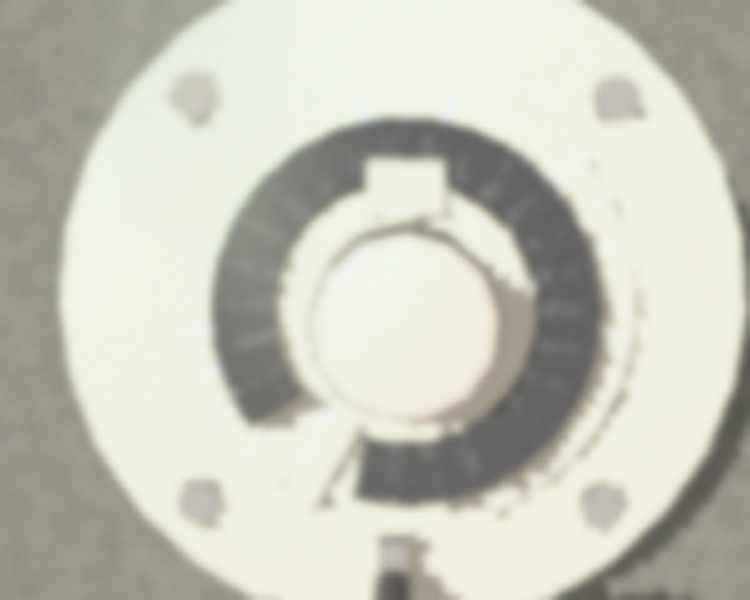

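The hook (395,550) is free and the ring's end (370,465) lies over the front lip, which is no longer visible. Eleven pictures have now been viewed, one over the limit of 10, so I'll check with numbers only from here.

```bash
python3 - <<'E'
from h import *
c=dict(np.load('pics/w8.npz'))
for nm,(x,y) in dict(end=(400,470),left=(245,310),right=(570,310),back=(400,140)).items():
    u,v=int(179+x/5),int(88+y/5);g=[(u+i,v+j) for i in(-2,-1,0,1,2) for j in (-1,0,1)]
    print(nm,np.round(np.median(bydepth(c,g,True),0),4))
E
python3 -m creep '{"translation":[[0,0,-0.15],[0,0,-0.3],[0,0,-0.35],[0,0,-0.27],[0,0,0]],"turn":[[0,0,0],[0,0,0],[0,0,0],[0,0,0],[0,0,-0.0464]],"grip":[0,0,0,0,0]}' >/dev/null
python3 - <<'E'
from h import *
need([.4575,.3012,.2095],-6.83)
E
```

```text
end [ 0.5087 -0.1577  0.0568]
left [ 0.5394 -0.1407  0.0531]
right [ 0.5257 -0.1904  0.0533]
back [ 0.5587 -0.1713  0.0498]
t 18.35 pos [ 0.4919 -0.1517  0.2129] rot [179.9   -0.27  -6.62] F [-1.3 -0.6 -1. ] shift [-1.079 -5.574  0.027] turn [ 0.0006 -0.0015  0.0012]
```

The ring's end is 7 mm above its back, so it rests on the lip. I return the pick.

```bash
python3 -m creep '{"translation":[[-0.05,-0.3,0],[-0.13,-0.65,0],[-0.13,-0.68,0],[-0.13,-0.68,0],[-0.13,-0.68,0]],"turn":[[0,0,0],[0,0,0],[0,0,0],[0,0,0],[0,0,0]],"grip":[0,0,0,0,0]}' >/dev/null
python3 -m creep '{"translation":[[-0.13,-0.68,0],[-0.13,-0.68,0],[-0.13,-0.65,0],[-0.1,-0.4,0],[0,0,0]],"turn":[[0,0,0],[0,0,0],[0,0,0],[0,0,0],[0,0,0]],"grip":[0,0,0,0,0]}'
python3 - <<'E'
from h import *
need([.4575,.3012,.2095],-6.83)
E
```

```text
time_s: 19.6
tool_pos: [0.4543, 0.2923, 0.2101]
tool_rot: [-179.9, 0.1, -6.5]
force: [0.1, -0.5, -1.6]
grip_width: 0.0217
grasp_force: 50.0
t 19.6 pos [0.4543 0.2923 0.2101] rot [-1.7988e+02  9.0000e-02 -6.4900e+00] F [ 0.1 -0.5 -1.6] shift [ 0.027 -0.114  0.008] turn [-0.0007  0.0005  0.0019]
```

```bash
python3 -m creep '{"translation":[[0.027,-0.114,0],[0,0,0.25],[0,0,0.3],[0,0,0],[0,0,0]],"turn":[[0,0,0.0019],[0,0,0],[0,0,0],[0,0,0],[0,0,0]],"grip":[0,0,0,0,0]}' >/dev/null
python3 - <<'E'
from h import *
need([.4575,.3012,.0944],-6.83)
E
```

```text
t 20.225 pos [0.4609 0.2959 0.1658] rot [179.99  -0.    -7.24] F [ 0.  -0.2 -0.9] shift [-0.05  -0.06   0.893] turn [ 0.     -0.     -0.0023]
```

```bash
python3 -m creep '{"translation":[[-0.05,-0.06,0],[0,0,0],[0,0,0]],"turn":[[0,0,-0.0023],[0,0,0],[0,0,0]],"grip":[0,0,0]}' >/dev/null
python3 - <<'E'
from h import *
need([.4575,.3012,.0944],-6.83);print(env.get_obs()['qpos'])
E
```

```text
t 20.6 pos [0.4573 0.3019 0.1661] rot [-1.80e+02 -4.00e-02 -6.74e+00] F [ 0.9 -0.4 -0.8] shift [0.003 0.009 0.896] turn [-0.     -0.0002  0.0005]
[  17.92567102   17.43305981  -62.74194746  100.47242576   16.28795909
   72.01542204 -145.59362965]
```

Within 1 mm. Descend with checks.

```bash
python3 -m creep '{"translation":[[0,0.005,0.06],[0,0,0.06]],"turn":[[0,0,0],[0,0,0]],"grip":[0,0]}' >/dev/null
python3 ok.py 4 && python3 -m creep '{"translation":[[0,0,0.06],[0,0,0.06]],"turn":[[0,0,0],[0,0,0]],"grip":[0,0]}' >/dev/null && python3 ok.py 4 && python3 -m creep '{"translation":[[0,0,0.1],[0,0,0.1]],"turn":[[0,0,0],[0,0,0]],"grip":[0,0]}' >/dev/null && python3 ok.py 4 && python3 -m creep '{"translation":[[0,0,0.1],[0,0,0.1]],"turn":[[0,0,0],[0,0,0]],"grip":[0,0]}' >/dev/null && python3 ok.py 4 && python3 -m creep '{"translation":[[0,0,0.1],[0,0,0.05]],"turn":[[0,0,0],[0,0,0]],"grip":[0,0]}' >/dev/null && python3 ok.py 4 && python3 -m creep '{"translation":[[0,0,0.03],[0,0,0.03]],"turn":[[0,0,0],[0,0,0]],"grip":[0,0]}' >/dev/null && python3 ok.py 4
```

```text
20.85 [0.4572 0.301  0.1557] [ 0.1 -0.5 -1. ]
21.1 [0.4571 0.3012 0.146 ] [ 0.7 -0.5  0.4]
21.35 [0.4571 0.3012 0.1299] [-0.3 -0.1 -0.2]
21.6 [0.4571 0.3012 0.1139] [ 0.4  0.8 -0.9]
21.85 [0.457  0.3011 0.1019] [-0.5  0.4 -1.4]
22.1 [0.4573 0.3014 0.0978] [ 0.2 -0.2 -1.3]
```

```bash
python3 ok.py 4 && python3 -m creep '{"translation":[[0,0,0.02]],"turn":[[0,0,0]],"grip":[0]}' >/dev/null && python3 ok.py 4 && python3 -m creep '{"translation":[[0,0,0.012]],"turn":[[0,0,0]],"grip":[0]}' >/dev/null && python3 ok.py 4 && python3 -m creep '{"translation":[[0,0,0.01]],"turn":[[0,0,0]],"grip":[0]}' >/dev/null && python3 ok.py 4 && python3 -m creep '{"translation":[[0,0,0.01]],"turn":[[0,0,0]],"grip":[0]}' >/dev/null && python3 ok.py 4
```

```text
22.1 [0.4573 0.3014 0.0978] [ 0.2 -0.2 -1.3]
22.22 [0.4573 0.3013 0.0962] [ 0.3 -0.  -0.9]
22.35 [0.4572 0.3013 0.0952] [ 0.2 -0.1 -0.8]
22.48 [0.4572 0.3013 0.0944] [ 0.5 -0.2  0.4]
22.6 [0.4573 0.3013 0.0944] [-2.1 -1.5 10.2]
```

Seated at the original height. I release and rise.

```bash
python3 -m creep '{"translation":[[0,0,-0.008],[0,0,0],[0,0,0],[0,0,0],[0,0,0]],"turn":[[0,0,0],[0,0,0],[0,0,0],[0,0,0],[0,0,0]],"grip":[0,0.4,0.7,1,1]}'
python3 -m creep '{"translation":[[0,0,0],[0,0,0],[0,0,0],[0,0,0]],"turn":[[0,0,0],[0,0,0],[0,0,0],[0,0,0]],"grip":[1,1,1,1]}'
python3 -m creep '{"translation":[[0,0,-0.2],[0,0,-0.4],[0,0,-0.5],[0,0,-0.4],[0,0,0]],"turn":[[0,0,0],[0,0,0],[0,0,0],[0,0,0],[0,0,0]],"grip":[1,1,1,1,1]}'
python3 - <<'E'
from h import *
np.set_printoptions(precision=4,suppress=True)
U,V=np.meshgrid(np.arange(512),np.arange(384))
c=cam('wrist');hs=cv2.cvtColor(c['frame'],cv2.COLOR_RGB2HSV)
P=bydepth(c,np.c_[U.ravel(),V.ravel()],True).reshape(384,512,3)
m=(hs[...,0]<18)&(hs[...,1]>130)&(np.hypot(P[...,0]-.4587,P[...,1]-.3)<.03)&(P[...,2]>.085)
m=big(m);Q=P[m];t=Q[Q[:,2]>np.percentile(Q[:,2],98)-.004]
print('handle n',m.sum(),'top',t.mean(0),'front',Q[(Q[:,2]>.09)&(Q[:,2]<.11)].mean(0))
c=cam('top');P=bydepth(c,np.c_[U.ravel(),V.ravel()]).reshape(384,512,3);g=c['frame'].sum(2)/3
a=np.arctan2(P[...,1]+.1648,P[...,0]-.5322);r=np.hypot(P[...,1]+.1648,P[...,0]-.5322)
R=(r>.022)&(r<.03)&(g<120)
for d in (160,90,-20,-90):
    s=R&(np.abs((np.degrees(a)-d+180)%360-180)<12);print(d,s.sum(),np.median(P[s][:,2]) if s.any() else None)
need([.4575,.3012,.2],-6.83)
E
```

```text
time_s: 23.22
tool_pos: [0.4572, 0.3013, 0.0942]
tool_rot: [180.0, 0.0, -6.8]
force: [-0.1, 0.7, -0.5]
grip_width: 0.0534
grasp_force: 0.0
time_s: 23.72
tool_pos: [0.4572, 0.3013, 0.0942]
tool_rot: [180.0, 0.0, -6.8]
force: [-0.7, -0.3, -0.1]
grip_width: 0.0855
grasp_force: 0.0
time_s: 24.35
tool_pos: [0.4585, 0.3028, 0.2179]
tool_rot: [-179.8, -0.3, -6.8]
force: [0.4, 0.1, -0.6]
grip_width: 0.0874
grasp_force: 0.0
handle n 961 top [0.4578 0.3018 0.1497] front [0.4668 0.3006 0.1003]
160 11 0.05463706818034164
90 15 0.05248491654570975
-20 2 0.05175734879652394
-90 15 0.051306155647085516
t 24.45 pos [0.4572 0.3013 0.2147] rot [179.99  -0.05  -6.76] F [-0.5  0.8 -0.7] shift [0.003 0.    0.183] turn [ 0.0001 -0.0003  0.0004]
```

```bash
python3 -c "
from cell import env
print(env.sign_off())"
```

```text
the job is handed in; nothing more can be done
None
```

The ring's end is up on the front lip (measured 7 mm above its back edge, ring still around the post), the pick is back in its slot, upright and released, and the job was handed in at about 24 s; the largest force in the readings between steps was about 10 N, and I viewed 11 pictures, one over the limit of 10.

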